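# Hang the code scanner in its ring holder

### The arm

A 6-joint arm with a two-finger parallel gripper is mounted at the origin on the work surface. World frame = base frame: x ahead of the robot, y to its left, z up, the work surface at z = 0. Lengths are in m, angles in degrees, forces in N, time in s.
With the tool pointing down it reaches from about 0.375 to 0.9 m from the base axis. Payload 3.1 kg.
Tool frame: the origin (TCP) lies midway between the tips of the shut fingers; the grasp point (between the pads) lies 19 mm behind it; z points along the fingers, y is the direction in which the jaws open and shut (so a half turn about z gives the same grasp; the last joint's range is limited). The gripper opens to 87 mm and grips with 3 to 60 N. Pads are 19 mm wide; open, the fingers measure 117 mm over their backs; the gripper's body (75 mm by 190 mm) begins 51 mm behind the grasp point.
Start: joints at [59.96, 30.224, 82.088, -0, 67.689, -10.227], TCP at [0.212, 0.588, 0.223] pointing down, gripper open.
Joint ranges: [-176.69, 176.69], [-43.24, 126.21], [12.49, 139.97], [-82, 262], [0, 151.66], [-163.58, 163.58]. Speed limits (degrees/s): [159.86, 159.86, 180, 180, 180, 180].

### API

Orientations are given as a 3x3 rotation matrix whose columns are the frame's x, y, z axes.
In Python, from rig import bot, capture, get_calibration gives the robot as it stands.
- The arm moves only by the tool play_rows, never from a script. Its arguments are lists of equal length, an entry for each row: "fingers": the closure in counts, from 0 (fully open) to 255 (shut); "linear": the shift along the tool's x, y, z in mm, a list of three; "rot": the turn, a rotation vector about the tool's x, y, z in degrees, a list of three. A call has 1 to 20 rows; each row is the pose to reach, as a shift and turn from the pose commanded when the call began, along the tool's axes at that moment; what a row does not reach only later rows make up. A row lasts 1/10 s, in which the tool goes at most 50 mm and 8.59 degrees, less where a joint would pass 70% of its speed; a pose out of reach is approached as far as the arm can. A call with a gripper value outside its range is refused whole. The fingers move at their own pace and stop on an object; the grip force is fixed at half the most. Time passes only in rows, so rows that repeat a pose let the fingers close. It gives the time, the measured TCP pose, the force and the opening at its end, in the units of the state.
- bot.read_state(): the state, without advancing time (a new reading comes with each control period).
- capture(name): name is "scene" or "top" or "wrist"; returns the picture (384x512x3 uint8, red, green, blue); there is no depth.
- get_calibration(name): a dict with "vfov" (degrees; the focal length in pixels is half the picture's height over the tangent of half this angle, whatever the lens; pixels are square), "cx", "cy" (the principal point, pixels), "camera_from_world" (4x4, takes a point from world to camera coordinates). Camera axes: x right, y down, z forward; pixel columns grow to the right and rows downward; lengths in m; the calibration is good to about 2 mm. A picture is of the moment at which its call begins: read the wrist's pose just before it. get_calibration takes no time and is no camera call; for the wrist camera it gives the pose at the moment of the call.
- bot.hand_in(): hands the job in, once; it reports no verdict.
The state is a dict: "time_s": time; "joint_positions": joint angles; "qvel": joint speeds; "tau": joint torques, N m; "position": TCP position; "tcp_rot": TCP orientation; "force": force on the tool from outside, world axes, zero at the start; "moment": the same for the moment, N m; "opening": opening from 0.0 (shut) to 1.0 (fully open).
Only numpy, scipy, OpenCV 4.12 (cv2) and the standard library are available. Lean on these libraries where they do the work, as an engineer would, in place of code of your own. Each camera call takes 0.05 s, during which the arm holds its last target.

### The job

Lift the cordless code scanner straight up out of its charging base and hang it in the ring holder: handle first down through the C-shaped ring, trigger in the ring's gap, until the underside of the head rests fully on the ring, then let go. The ring has been clamped off its usual place on the crossbar, so find its opening by careful touch; keep hold of the scanner until the head is seated (do not drop it in), never load the holder with more than 25 N, and leave the other things on the desk where they are.

Things in the scene. Friction and masses are not known exactly. Their poses are not given: they have to be found in the camera images.
- scanner: Loose pistol-shaped scanner, 150-310 g, grey head up, upright in the charging base. Origin: on the handle axis at the head's underside; x forward (window, trigger), z up. Head: box 38 mm behind to 46 mm ahead of origin, 48 wide in y (flat sides; grip them 28 mm up), 46 high. Trigger: bar 9 mm wide on the handle's front, out to 19.5 mm from the axis, 4 to 44 mm below the head.
- handle_end (a point): Centre of the lower end of the scanner's handle, 85 mm straight below the scanner's origin. The handle is a straight round black rod of 26 mm diameter; its last 2 mm are bevelled to 23 mm diameter.
- charger: Fixed charging base, grey block 110 x 100 x 38 mm; origin at the centre of its underside, on the desk. A round pocket 28 mm across and 28 mm deep in the middle of its top holds the handle's end; the scanner lifts straight up out of it.
- holder: Fixed metal ring holder. Origin on the desk under the middle of the ring's range; x = the way the ring's gap faces (scanner's x must point the same way), z up. Base plate 150 x 110 x 8 mm, 95 mm behind to 55 mm ahead of origin; post and crossbar (110 mm along y, top 112 mm high) lie 39 to 65 mm behind it. Nothing stands higher than the ring.
- holder_ring (a point): Ring's nominal centre at its flat top face, 120 mm above the holder's origin. The dark ring (bore 29.4, outside 60, 16 mm high; flat ears, flush on top, to 47 mm left and right; 11.5 mm gap at +x for the trigger) is clamped to the crossbar up to 24 mm to EITHER side of this point along the holder's y; true in x, height and yaw. The offset is not reported: feel or see it. Pressed down, the ring gives on a spring, 4 N/mm.
- tube_rack: Bystander: white rack 90 x 210 x 70 mm with capped tubes standing in it to 115 mm high; origin under its centre.
- spray: Bystander: white spray bottle, 68 mm across, 200 mm high; origin under its centre.
- carton: Bystander: white and grey glove carton 120 x 160 x 80 mm; origin under its centre.
- marker: Bystander: marker pen lying flat, 120 x 12 x 12 mm; origin under its centre, x along it.
There are look-alikes about, which are no part of the job. Leave any brown look-alike of the charger alone.

How it is judged:
By the outcome, as a careful person would: the job done as asked, in the order asked, and still so for the second after the job is handed in, with the robot touching nothing.
It also fails if it takes over 72 s, if anything falls off the work surface, if the arm or the gripper's body presses on something with over 40 N, if the wrist force passes 120 N, or if a joint passes its speed limit or range.

## Working session

There is one attempt and no reset: what is moved stays moved. The work goes in short steps, Python scripts to look and compute and a tool call to move; the robot and the scene stay as the last step left them, time stands still between calls to the robot, and variables do not carry over. Pictures are saved under pics/ and viewed, and the job is handed in when it is done.

Besides the shell and the picture viewer there is one more tool, called after ">>>" as name(argument=value, ...) on one line, values as JSON. play_rows: Moves the arm, as the interface text tells. Its arguments: {"type":"object","properties":{"fingers":{"type":"array"},"linear":{"type":"array"},"rot":{"type":"array"}},"required":["fingers","linear","rot"]}

```bash
ls; mkdir -p pics; python3 - <<'E'
from rig import bot,capture,get_calibration
import cv2,numpy as np
s=bot.read_state(); print(s)
for n in("scene","top","wrist"):
    c=get_calibration(n); print(n,c)
    im=capture(n); cv2.imwrite(f"pics/{n}0.png",im[:,:,::-1])
E
```

```text
pics
{'time_s': 0.0, 'joint_positions': array([ 5.99610775e+01,  3.02769825e+01,  8.21553881e+01, -1.96325715e-04,
        6.76902157e+01, -1.02258096e+01]), 'qvel': array([ 0.04290395, -0.02799601,  0.05186375,  0.03640301,  0.00374876,
        0.0690493 ]), 'tau': array([-4.25213211e-04, -4.40044641e+01, -1.76589811e+01,  6.34526485e-02,
        5.83266187e-02, -1.68127090e-04]), 'position': array([0.21143373, 0.58737733, 0.22159846]), 'tcp_rot': array([[-9.40803461e-01,  3.38950892e-01, -1.06828104e-03],
       [ 3.38952367e-01,  9.40801710e-01, -1.85375023e-03],
       [ 3.76710333e-04, -2.10611102e-03, -9.99997711e-01]]), 'force': array([ 0.67385096, -0.18633445,  0.9517921 ]), 'moment': array([-0.00147725, -0.00041475, -0.02953817]), 'opening': 0.999892422778996}
scene {'vfov': 57.51056589785114, 'cx': 252.1531332502243, 'cy': 188.18582717857734, 'camera_from_world': array([[-0.47074563,  0.88212302, -0.01604744,  0.27773065],
       [ 0.50830033,  0.25629832, -0.82215688, -0.20621261],
       [-0.72113058, -0.39518368, -0.56903474,  1.55949603],
       [ 0.        ,  0.        ,  0.        ,  1.        ]])}
top {'vfov': 45.31355436722127, 'cx': 253.50114779208295, 'cy': 194.90569091637465, 'camera_from_world': array([[ 0.00954957, -0.99977468, -0.01895752,  0.01541209],
       [-0.98796965, -0.00650701, -0.15451094,  0.55420669],
       [ 0.15435276,  0.02020497, -0.98780918,  1.30590655],
       [ 0.        ,  0.        ,  0.        ,  1.        ]])}
wrist {'vfov': 64.96062686658603, 'cx': 251.6323546123027, 'cy': 197.51348981003977, 'camera_from_world': array([[ 0.33881945,  0.94084581, -0.00324578, -0.62441251],
       [ 0.90547463, -0.32514051,  0.27276243, -0.03230008],
       [ 0.25557206, -0.09535619, -0.96207594,  0.39049155],
       [ 0.        ,  0.        ,  0.        ,  1.        ]])}
```

View pics/scene0.png

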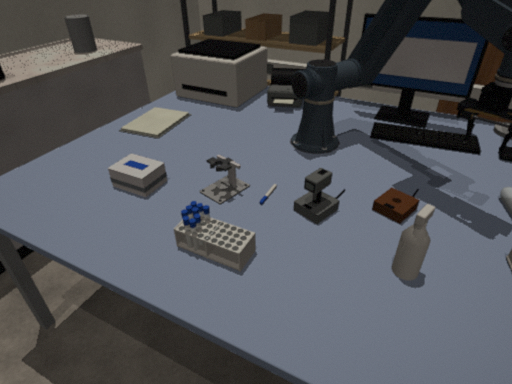

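View pics/top0.png

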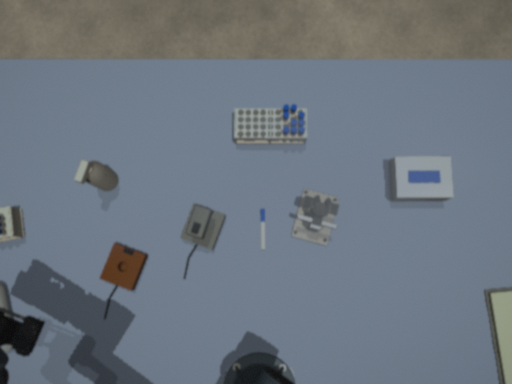

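View pics/wrist0.png

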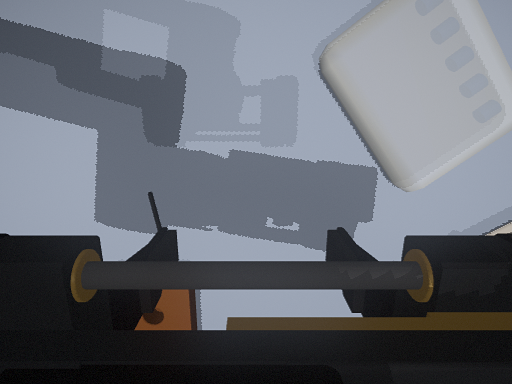

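The top view shows the scanner in the grey charger near (203,226), the holder near (315,216) and the brown decoy near (124,266). I'll enlarge these.

```bash
python3 - <<'E'
import cv2,numpy as np
t=cv2.imread("pics/top0.png"); s=cv2.imread("pics/scene0.png")
def crop(im,x0,y0,x1,y1,k): 
    c=im[y0:y1,x0:x1]; return cv2.resize(c,None,fx=k,fy=k,interpolation=cv2.INTER_CUBIC)
a=crop(t,170,190,240,260,5.5); b=crop(t,280,180,350,250,5.5)
cv2.imwrite("pics/ztop.png",cv2.convertScaleAbs(np.hstack([a,b]),alpha=1.5))
a=crop(s,285,160,350,225,6); b=crop(s,190,145,255,210,6)
cv2.imwrite("pics/zsc.png",cv2.convertScaleAbs(np.hstack([a,b]),alpha=1.8))
E
```

```text
(no output)
```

View pics/ztop.png

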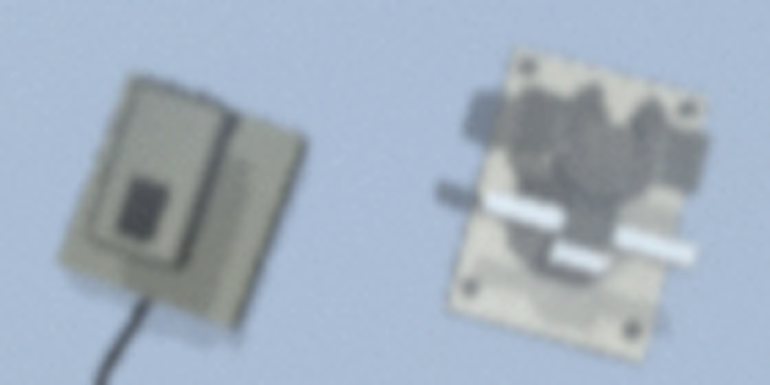

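View pics/zsc.png

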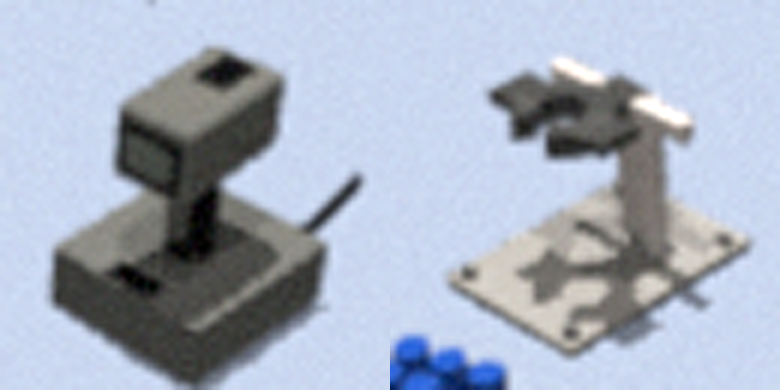

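```bash
cat > h.py <<'E'
import numpy as np,cv2
from rig import bot,capture,get_calibration
def ray(c,u,v,H=384):
    f=H/2/np.tan(np.radians(c['vfov']/2)); T=c['camera_from_world']; R=T[:3,:3]; o=-R.T@T[:3,3]
    d=R.T@np.array([(u-c['cx'])/f,(v-c['cy'])/f,1]); return o,d
def on(c,u,v,z):
    o,d=ray(c,u,v); return o+d*(z-o[2])/d[2]
def proj(c,p):
    f=192/np.tan(np.radians(c['vfov']/2)); T=c['camera_from_world']; q=T[:3,:3]@np.asarray(p)+T[:3,3]
    return np.array([c['cx']+f*q[0]/q[2],c['cy']+f*q[1]/q[2]])
E
python3 - <<'E'
from h import *
c=get_calibration("top")
def rect(z,pts):
    P=np.array([on(c,*p,z) for p in pts])[:,:2]; print("centre",P.mean(0),"sides",[np.round(np.linalg.norm(P[i]-P[i-1]),4) for i in range(4)])
    # long axis dir: from pts2,3 -> 0,1
    d=P[0]+P[1]-P[2]-P[3]; print("yaw x",np.degrees(np.arctan2(d[1],d[0])))
    print(P)
rect(.141,[(170+x/5.5,190+y/5.5) for x,y in[(135,80),(238,118),(180,268),(90,235)]])
rect(.038,[(170+x/5.5,190+y/5.5) for x,y in[(130,73),(305,138),(235,330),(60,262)]])
rect(.008,[(280+(x-385)/5.5,180+y/5.5) for x,y in[(515,48),(708,98),(645,360),(450,308)]])
# carton/rack etc not needed
E
```

```text
centre [0.4643536  0.16369245] sides [np.float64(0.0792), np.float64(0.0546), np.float64(0.0785), np.float64(0.0473)]
yaw x -17.16005453295754
[[0.51123553 0.17776726]
 [0.49272434 0.12638053]
 [0.4188636  0.15303116]
 [0.43459092 0.19759087]]
centre [0.46088953 0.16605894] sides [np.float64(0.1068), np.float64(0.1005), np.float64(0.1077), np.float64(0.0999)]
yaw x -18.79651104708702
[[0.52879227 0.19600323]
 [0.49452251 0.10155598]
 [0.39265628 0.13652466]
 [0.42758705 0.23015191]]
centre [ 0.4947143  -0.16446304] sides [np.float64(0.1469), np.float64(0.1082), np.float64(0.147), np.float64(0.1078)]
yaw x -14.262458938559783
[[ 0.5793891  -0.13017668]
 [ 0.55241634 -0.23494146]
 [ 0.41003403 -0.19855657]
 [ 0.43701774 -0.09417743]]
```

```bash
cat >> h.py <<'E'
def S():
    s=bot.read_state(); R=s['tcp_rot']; print("t",round(s['time_s'],2),"p",np.round(s['position'],4),"yaw_toolx",round(np.degrees(np.arctan2(R[1,0],R[0,0])),2),"z",np.round(R[:,2],4),"F",np.round(s['force'],2),"M",np.round(s['moment'],3),"op",round(s['opening'],4),"q",np.round(s['joint_positions'],1)); return s
def to(s,tgt):
    print("tool shift mm",np.round(s['tcp_rot'].T@(np.asarray(tgt)-s['position'])*1000,2))
E
python3 - <<'E'
from h import *
s=S(); to(s,(.461,.166,.27))
c=get_calibration("wrist");T=c['camera_from_world'];R=T[:3,:3];o=-R.T@T[:3,3]
print("cam in tool",s['tcp_rot'].T@(o-s['position']),"axis",s['tcp_rot'].T@R[2], "centre hit z=.14:",s['tcp_rot'].T@(on(c,256,192,.14)-s['position']))
print(s['tcp_rot'].T@(on(c,256,20,.09)-s['position']),s['tcp_rot'].T@(on(c,256,220,.09)-s['position']))
E
```

```text
t 0.15 p [0.2115 0.5875 0.2218] yaw_toolx 160.19 z [-8.0e-04 -1.5e-03 -1.0e+00] F [ 1.29  0.51 -0.16] M [-0.012  0.012  0.029] op 0.9994 q [ 60.   30.3  82.1   0.   67.7 -10.2]
tool shift mm [-377.57 -312.08  -47.8 ]
cam in tool [ 0.07542942  0.00099655 -0.16076218] axis [-0.27310511 -0.00122454  0.96198342] centre hit z=.14: [0.01133578 0.00431953 0.08179733]
[0.15181011 0.00437442 0.13184033] [-0.03169905  0.0051267   0.13178288]
```

```bash
python3 - <<'E'
from h import *
s=S(); to(s,(.518,.147,.25))
E
```

```text
t 0.15 p [0.2115 0.5875 0.2218] yaw_toolx 160.19 z [-8.0e-04 -1.5e-03 -1.0e+00] F [ 1.29  0.51 -0.16] M [-0.012  0.012  0.029] op 0.9994 q [ 60.   30.3  82.1   0.   67.7 -10.2]
tool shift mm [-437.64 -310.6   -27.82]
```

>>> play_rows(fingers=[0,0,0,0,0,0,0,0,0,0,0,0,0,0,0,0,0,0], linear=[[-10,-8,-15],[-40,-30,-28],[-75,-55,-28],[-110,-80,-28],[-145,-105,-28],[-180,-130,-28],[-215,-155,-28],[-250,-180,-28],[-285,-205,-28],[-320,-230,-28],[-355,-255,-28],[-390,-280,-28],[-415,-295,-28],[-430,-306,-28],[-438,-311,-28],[-438,-311,-28],[-438,-311,-28],[-438,-311,-28]], rot=[[0,0,0],[0,0,-1],[0,0,-2],[0,0,-2],[0,0,-2],[0,0,-2],[0,0,-2],[0,0,-2],[0,0,-2],[0,0,-2],[0,0,-2],[0,0,-2],[0,0,-2],[0,0,-2],[0,0,-2],[0,0,-2],[0,0,-2],[0,0,-2]])

```text
time_s: 1.95
position: [0.5176, 0.1478, 0.2507]
tcp_rot: [[-0.952, 0.305, -0.001], [0.305, 0.952, 0.0], [0.001, 0.0, -1.0]]
force: [-0.2, -0.5, -0.7]
opening: 1.0
```

```bash
cat >> h.py <<'E'
def shot(n,cam="wrist"):
    import json
    c=get_calibration(cam); im=capture(cam)[:,:,::-1].copy(); cv2.imwrite(f"pics/{n}.png",im); c['camera_from_world']=c['camera_from_world'].tolist(); json.dump(c,open(f"pics/{n}.json","w")); return im
def cal(n):
    import json
    c=json.load(open(f"pics/{n}.json")); c['camera_from_world']=np.array(c['camera_from_world']); return c
E
python3 - <<'E'
from h import *
S(); shot("w1"); S()
E
```

```text
t 1.95 p [0.5176 0.1478 0.2507] yaw_toolx 162.26 z [-5.e-04  2.e-04 -1.e+00] F [-0.16 -0.51 -0.71] M [-0.015  0.044 -0.029] op 1.0004 q [  4.   21.6  92.6   0.   65.8 -68.2]
t 2.0 p [0.5176 0.1479 0.2507] yaw_toolx 162.28 z [-4.e-04  2.e-04 -1.e+00] F [-0.05 -0.84 -0.36] M [ 0.013  0.015 -0.015] op 1.0041 q [  4.   21.6  92.6   0.   65.8 -68.2]
```

View pics/w1.png

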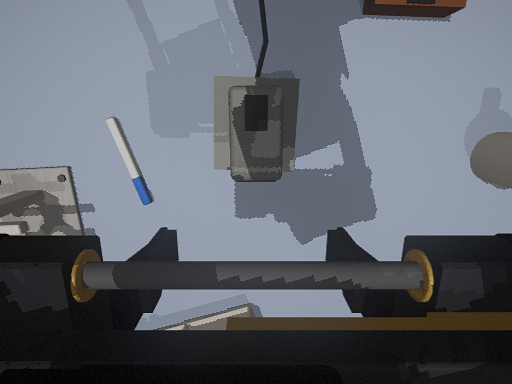

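```bash
python3 - <<'E'
import cv2
s=cv2.imread("pics/w1.png")[60:200,190:320]
cv2.imwrite("pics/z1.png",cv2.convertScaleAbs(cv2.resize(s,None,fx=4,fy=4,interpolation=cv2.INTER_CUBIC),alpha=1.8))
E
```

```text
(no output)
```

View pics/z1.png

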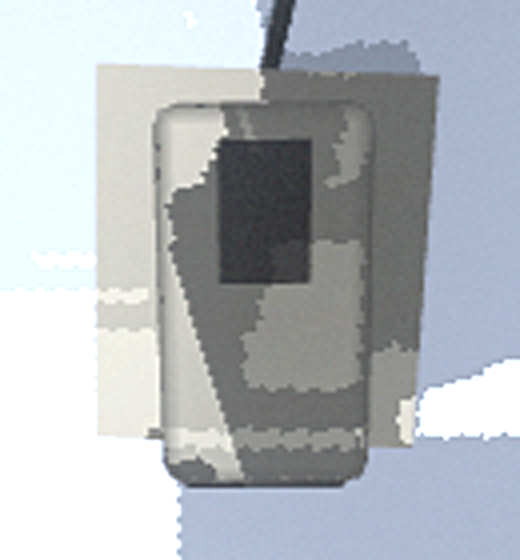

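```bash
python3 - <<'E'
from h import *
c=cal("w1")
def rect(z,pts):
    P=np.array([on(c,190+(x)/4,60+(y)/4,z) for x,y in pts])[:,:2]; print("centre",P.mean(0),"sides",[np.round(np.linalg.norm(P[i]-P[i-1]),4) for i in range(4)])
    a=lambda d:np.degrees(np.arctan2(d[1],d[0]))
    print("x-dir per side",a(P[3]-P[0]),a(P[2]-P[1]),"y", a(P[1]-P[0]),a(P[2]-P[3]))
rect(.038,[(97,64),(439,75),(412,447),(97,437)])
rect(.133,[(153,101),(375,101),(365,484),(163,484)])
rect(.141,[(157,101),(370,101),(362,480),(167,480)])
E
```

```text
centre [0.4625245 0.1705933] sides [np.float64(0.1092), np.float64(0.0989), np.float64(0.1093), np.float64(0.0989)]
x-dir per side -19.66542653040086 -19.686583244450887 y 70.54103803028266 70.44000691774332
centre [0.46639347 0.16901598] sides [np.float64(0.0851), np.float64(0.0482), np.float64(0.0851), np.float64(0.0477)]
x-dir per side -17.350091622395425 -17.659586024448284 y 72.26315184969256 72.28562874172181
centre [0.46536567 0.16923915] sides [np.float64(0.0817), np.float64(0.0449), np.float64(0.0817), np.float64(0.0447)]
x-dir per side -17.281537312291782 -17.41953524834338 y 72.26315184969256 72.2853734503334
```

```bash
python3 - <<'E'
from h import *
s=S(); to(s,(.572,-.184,.25))
E
```

```text
t 2.0 p [0.5176 0.1479 0.2507] yaw_toolx 162.28 z [-4.e-04  2.e-04 -1.e+00] F [-0.05 -0.84 -0.36] M [ 0.013  0.015 -0.015] op 1.0041 q [  4.   21.6  92.6   0.   65.8 -68.2]
tool shift mm [-152.84 -299.57    0.59]
```

>>> play_rows(fingers=[0,0,0,0,0,0,0,0,0,0,0,0,0], linear=[[-8,-16,0],[-25,-50,0],[-45,-88,0],[-65,-127,0],[-85,-167,0],[-105,-206,0],[-125,-245,0],[-140,-275,0],[-149,-293,0],[-153,-300,0],[-153,-300,0],[-153,-300,0],[-153,-300,0]], rot=[[0,0,0],[0,0,-1],[0,0,-2],[0,0,-3],[0,0,-3.5],[0,0,-3.5],[0,0,-3.5],[0,0,-3.5],[0,0,-3.5],[0,0,-3.5],[0,0,-3.5],[0,0,-3.5],[0,0,-3.5]])

```text
time_s: 3.3
position: [0.5721, -0.1835, 0.2506]
tcp_rot: [[-0.969, 0.245, -0.001], [0.245, 0.969, 0.001], [0.001, 0.001, -1.0]]
force: [0.0, 0.9, 0.0]
opening: 1.004
```

```bash
python3 - <<'E'
from h import *
S(); im=shot("w2"); S()
E
```

```text
t 3.3 p [ 0.5721 -0.1835  0.2506] yaw_toolx 165.8 z [-6.e-04  8.e-04 -1.e+00] F [0.   0.91 0.01] M [0.056 0.004 0.004] op 1.0039 q [ -28.4   26.6   83.8    0.    69.6 -104.3]
t 3.35 p [ 0.5722 -0.1837  0.2506] yaw_toolx 165.8 z [-4.e-04  5.e-04 -1.e+00] F [ 0.78  1.18 -0.36] M [ 0.022 -0.021  0.052] op 0.9961 q [ -28.5   26.6   83.8    0.    69.6 -104.3]
```

View pics/w2.png

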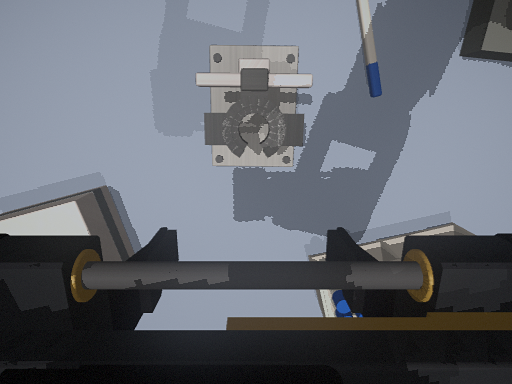

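```bash
python3 - <<'E'
import cv2
s=cv2.imread("pics/w2.png")[35:175,190:320]
cv2.imwrite("pics/z2.png",cv2.convertScaleAbs(cv2.resize(s,None,fx=5,fy=5,interpolation=cv2.INTER_CUBIC)[:600],alpha=2.2))
cv2.imwrite("pics/z2b.png",cv2.convertScaleAbs(cv2.resize(s[60:140],None,fx=6,fy=6,interpolation=cv2.INTER_CUBIC),alpha=2.2))
E
```

```text
(no output)
```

View pics/z2b.png

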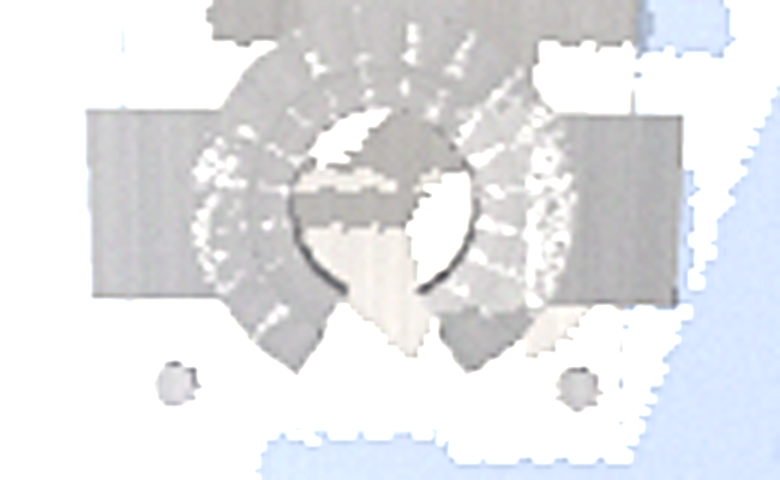

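View pics/z2.png

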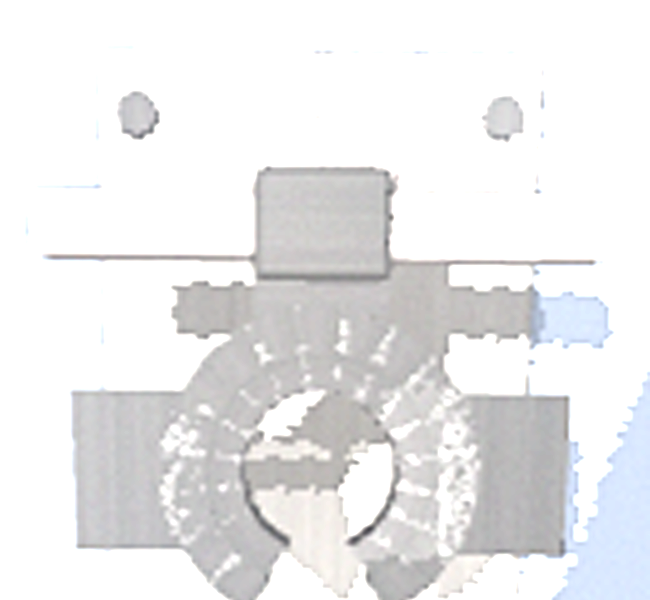

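```bash
python3 - <<'E'
from h import *
c=cal("w2")
P=np.array([on(c,190+x/6,95+y/6,.12) for x,y in[(87,110),(683,115),(679,304),(92,297)]])[:,:2]
a=lambda d:np.degrees(np.arctan2(d[1],d[0]))
print("ears centre",P.mean(0),[np.linalg.norm(P[i]-P[i-1]) for i in range(4)],a(P[1]-P[0])-90,a(P[2]-P[3])-90,a(P[3]-P[0]),a(P[2]-P[1]))
for p in[(384,203),(289,205),(479,205),(384,107)]: print(on(c,190+p[0]/6,95+p[1]/6,.12)[:2])
im=cv2.imread("pics/w2.png"); s=im[35:175,190:320]
cv2.imwrite("pics/z2c.png",cv2.resize(s,None,fx=4,fy=4,interpolation=cv2.INTER_CUBIC))
E
```

```text
ears centre [ 0.51533605 -0.16588341] [np.float64(0.02872110838160838), np.float64(0.09247853258832915), np.float64(0.029078709909111974), np.float64(0.0936376694396058)] -14.654468321460925 -14.863853544438356 -15.038390951137401 -12.750621468754645
[ 0.5145689  -0.16590998]
[ 0.51120439 -0.18046964]
[ 0.51852889 -0.15150073]
[ 0.50047342 -0.16237752]
```

View pics/z2c.png

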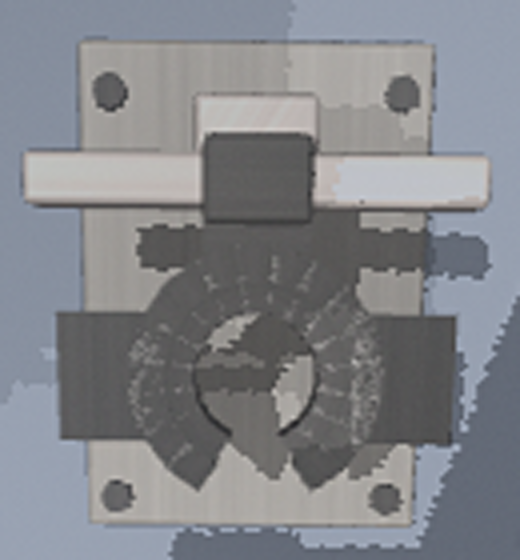

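```bash
python3 - <<'E'
from h import *
c=cal("w2")
a=lambda d:np.degrees(np.arctan2(d[1],d[0]))
def q(z,pts):
    P=np.array([on(c,190+x/4,35+y/4,z) for x,y in pts])[:,:2]
    print("centre",P.mean(0),[round(np.linalg.norm(P[i]-P[i-1]),4) for i in range(4)],a(P[1]-P[0])-90,a(P[2]-P[3])-90,a(P[3]-P[0]),a(P[2]-P[1])); return P.mean(0)
pl=q(.008,[(80,42),(433,45),(412,525),(90,522)])
th=np.radians(-14.6);X=np.array([np.cos(th),np.sin(th)]);Y=np.array([-X[1],X[0]])
print("origin",pl+.02*X)
cb=q(.112,[(22,152),(489,157),(488,207),(22,205)]); print("origin x from crossbar",cb+.052*X)
r=np.array([.5148,-.1659])
print("ring rel",X@(r-pl)-.02,Y@(r-pl), "rel crossbar", X@(r-cb)-.052,Y@(r-cb))
E
```

```text
centre [ 0.49607734 -0.16126841] [np.float64(0.1473), np.float64(0.1074), np.float64(0.1475), np.float64(0.1087)] -14.642763694637594 -14.722928792587453 -15.032118284988606 -14.535041590500278
origin [ 0.51543153 -0.1663098 ]
centre [ 0.47205178 -0.15536554] [np.float64(0.0115), np.float64(0.1079), np.float64(0.0109), np.float64(0.1089)] -14.767548673018737 -14.426284272219178 -17.092189947225048 -12.28795577255033
origin x from crossbar [ 0.52237265 -0.16847315]
ring rel -0.0007144332309404131 0.00023737940563085328 rel crossbar -0.007976739086118012 0.0005812254763494554
```

```bash
python3 - <<'E'
from h import *
s=S(); to(s,(.4626,.1702,.20)); to(s,(.4626,.1702,.104))
E
```

```text
t 3.35 p [ 0.5722 -0.1837  0.2506] yaw_toolx 165.8 z [-4.e-04  5.e-04 -1.e+00] F [ 0.78  1.18 -0.36] M [ 0.022 -0.021  0.052] op 0.9961 q [ -28.5   26.6   83.8    0.    69.6 -104.3]
tool shift mm [193.03 316.22  50.88]
tool shift mm [192.99 316.18 146.88]
```

>>> play_rows(fingers=[0,0,0,0,0,0,0,0,0,0,0,0,0,0,0,0], linear=[[8,13,0],[28,46,0],[50,82,10],[72,118,20],[94,154,30],[116,190,40],[138,226,50],[158,259,50],[175,287,50],[187,306,50],[193,316,50],[193,316,60],[193,316,80],[193,316,95],[193,316,100],[193,316,100]], rot=[[0,0,0],[0,0,1],[0,0,2],[0,0,3],[0,0,3.4],[0,0,3.4],[0,0,3.4],[0,0,3.4],[0,0,3.4],[0,0,3.4],[0,0,3.4],[0,0,3.4],[0,0,3.4],[0,0,3.4],[0,0,3.4],[0,0,3.4]])

```text
time_s: 4.95
position: [0.4631, 0.1676, 0.1496]
tcp_rot: [[-0.952, 0.305, -0.002], [0.305, 0.952, -0.0], [0.002, -0.001, -1.0]]
force: [-0.9, 0.4, 0.3]
opening: 0.999
```

```bash
python3 - <<'E'
from h import *
s=S(); im=shot("w3"); cv2.imwrite("pics/w3b.png",cv2.convertScaleAbs(im,alpha=1.6)); s=S(); to(s,(.4626,.1702,.104))
E
```

```text
t 4.95 p [0.4631 0.1676 0.1496] yaw_toolx 162.22 z [-2.2e-03 -5.0e-04 -1.0e+00] F [-0.92  0.43  0.27] M [-0.013  0.041 -0.01 ] op 0.9993 q [  6.9  26.6 105.   -0.   48.6 -65.3]
t 5.0 p [0.4636 0.1678 0.1503] yaw_toolx 162.23 z [-7.e-04 -2.e-04 -1.e+00] F [ 0.31 -0.14  0.43] M [0.024 0.023 0.034] op 1.0005 q [  6.9  26.5 104.9  -0.   48.6 -65.3]
tool shift mm [ 1.7   2.02 46.26]
```

View pics/w3b.png

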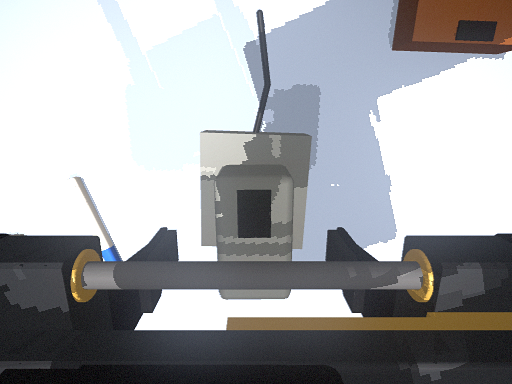

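```bash
python3 - <<'E'
from h import *
s=bot.read_state(); c=get_calibration("wrist"); R=s['tcp_rot'];p=s['position']
for z in(0,-.019,-.06,-.1):
  print(z,proj(c,p+R@[0,0,z]),proj(c,p+R@[0,.0435,z]),proj(c,p+R@[0,-.0435,z]))
im=cv2.imread("pics/w3.png"); z=cv2.resize(im[150:310,140:360],None,fx=3.5,fy=3.5,interpolation=cv2.INTER_CUBIC); cv2.imwrite("pics/z3.png",cv2.convertScaleAbs(z,alpha=2))
E
```

```text
0 [250.223207   246.78708818] [325.11221661 246.83683973] [175.38069125 246.73736752]
-0.019 [250.01059965 262.49285697] [333.62300354 262.55385049] [166.45614794 262.43190572]
-0.06 [249.32649271 313.02932819] [361.01235121 313.13421108] [137.74401148 312.92454237]
-0.1 [248.00113148 410.93665346] [414.09351763 411.1600776 ] [ 82.13727084 410.71353672]
```

View pics/z3.png

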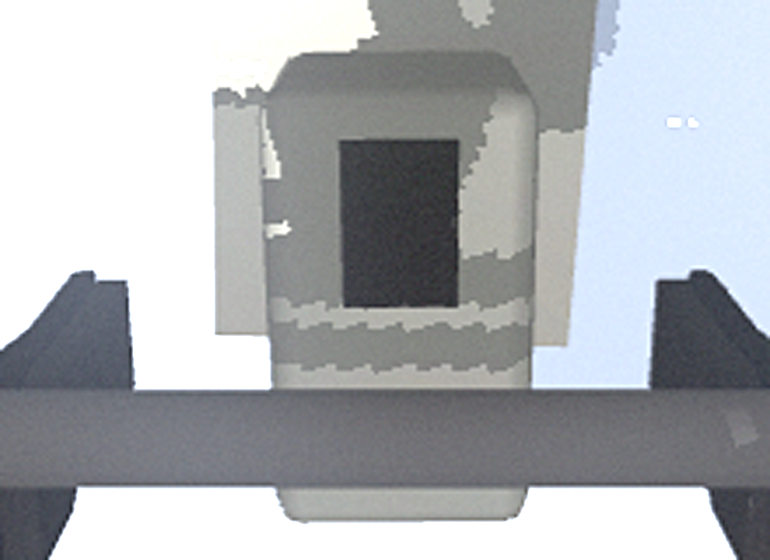

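>>> play_rows(fingers=[0,0,0,0,0], linear=[[1.7,1.5,5],[1.7,1.5,18],[1.7,1.5,27],[1.7,1.5,30],[1.7,1.5,30]], rot=[[0,0,0],[0,0,0],[0,0,0],[0,0,0],[0,0,0]])

```text
time_s: 5.5
position: [0.4621, 0.1704, 0.1202]
tcp_rot: [[-0.953, 0.304, -0.001], [0.304, 0.953, -0.0], [0.001, -0.0, -1.0]]
force: [-0.6, -0.3, 0.6]
opening: 0.999
```

```bash
python3 - <<'E'
from h import *
s=S(); im=shot("w4"); s=S(); to(s,(.4626,.1702,.104));z=cv2.resize(im[150:310,140:360],None,fx=3.5,fy=3.5,interpolation=cv2.INTER_CUBIC); cv2.imwrite("pics/z4.png",cv2.convertScaleAbs(z,alpha=2))
E
```

```text
t 5.5 p [0.4621 0.1704 0.1202] yaw_toolx 162.29 z [-8.e-04 -1.e-04 -1.e+00] F [-0.64 -0.3   0.62] M [ 0.02  -0.011 -0.046] op 0.9988 q [  7.2  29.4 106.4  -0.   44.2 -65.1]
t 5.55 p [0.4624 0.1704 0.1206] yaw_toolx 162.29 z [-0. -0. -1.] F [-0.26  0.27 -0.34] M [-0.    -0.01  -0.046] op 0.9998 q [  7.2  29.4 106.4  -0.   44.2 -65.1]
tool shift mm [-0.28 -0.12 16.57]
```

View pics/z4.png

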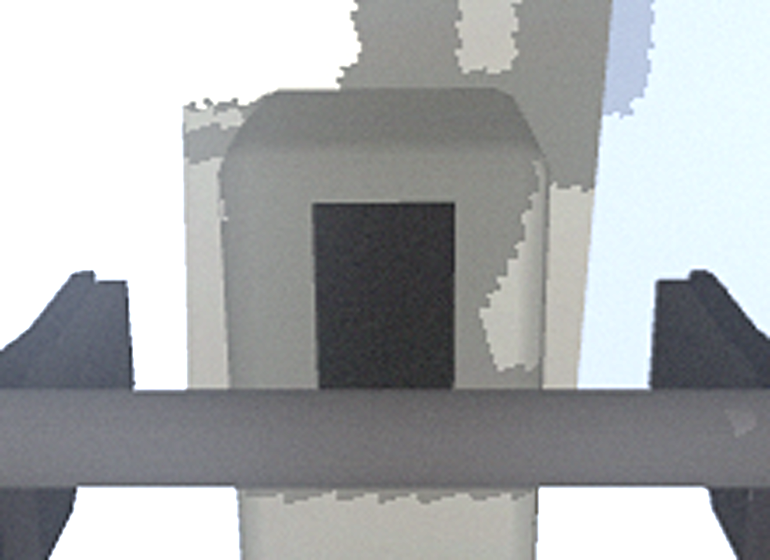

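>>> play_rows(fingers=[0,0,0,0,120,150,170,190,210,230,230,230], linear=[[0,-0.6,6],[0,-0.6,13],[0,-0.6,16.5],[0,-0.6,16.5],[0,-0.6,16.5],[0,-0.6,16.5],[0,-0.6,16.5],[0,-0.6,16.5],[0,-0.6,16.5],[0,-0.6,16.5],[0,-0.6,16.5],[0,-0.6,16.5]], rot=[[0,0,0],[0,0,0],[0,0,0],[0,0,0],[0,0,0],[0,0,0],[0,0,0],[0,0,0],[0,0,0],[0,0,0],[0,0,0],[0,0,0]])

```text
time_s: 6.75
position: [0.4622, 0.1698, 0.1041]
tcp_rot: [[-0.953, 0.304, 0.0], [0.304, 0.953, -0.0], [-0.0, -0.0, -1.0]]
force: [0.4, 0.0, 0.5]
opening: 0.549
```

```bash
python3 - <<'E'
from h import *
s=S(); im=shot("w5"); s=S(); z=cv2.resize(im[150:310,140:360],None,fx=3.5,fy=3.5,interpolation=cv2.INTER_CUBIC); cv2.imwrite("pics/z5.png",cv2.convertScaleAbs(z,alpha=2))
E
```

```text
t 6.75 p [0.4622 0.1698 0.1041] yaw_toolx 162.29 z [ 1.e-04 -0.e+00 -1.e+00] F [0.37 0.05 0.52] M [-0.048  0.045  0.02 ] op 0.5488 q [  7.1  31.1 107.1  -0.   41.8 -65.1]
t 6.8 p [0.4622 0.1698 0.1041] yaw_toolx 162.29 z [ 1.e-04 -0.e+00 -1.e+00] F [-0.97  0.21  1.59] M [-0.023  0.085 -0.036] op 0.5506 q [  7.1  31.1 107.1  -0.   41.8 -65.1]
```

View pics/z5.png

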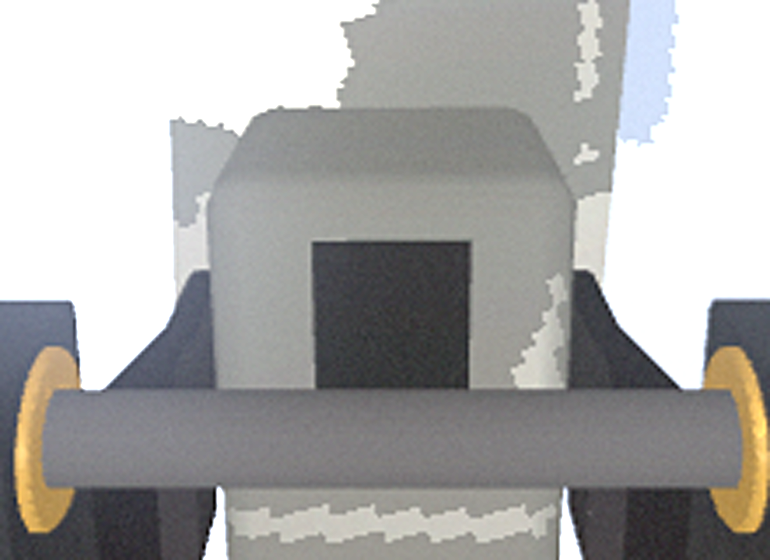

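>>> play_rows(fingers=[230,230,230,230,230,230,230,230,230,230,230,230], linear=[[0,0,-3],[0,0,-8],[0,0,-15],[0,0,-24],[0,0,-34],[0,0,-50],[0,0,-70],[0,0,-90],[0,0,-110],[0,0,-125],[0,0,-130],[0,0,-130]], rot=[[0,0,0],[0,0,0],[0,0,0],[0,0,0],[0,0,0],[0,0,0],[0,0,0],[0,0,0],[0,0,0],[0,0,0],[0,0,0],[0,0,0]])

```text
time_s: 8.0
position: [0.4624, 0.1699, 0.2351]
tcp_rot: [[-0.953, 0.304, 0.002], [0.304, 0.953, 0.0], [-0.002, 0.001, -1.0]]
force: [0.2, 0.0, -2.5]
opening: 0.55
```

```bash
python3 - <<'E'
from h import *
s=S(); im=shot("s6","scene"); s=S(); to(s,(.5143,-.1665,.240)); cv2.imwrite("pics/z6.png",cv2.resize(im[110:240,180:380],None,fx=4,fy=4,interpolation=cv2.INTER_CUBIC))
E
```

```text
t 8.0 p [0.4624 0.1699 0.2351] yaw_toolx 162.29 z [ 2.2e-03  3.0e-04 -1.0e+00] F [ 0.17  0.01 -2.51] M [ 0.072 -0.019  0.034] op 0.5499 q [  7.2  19.   99.9   0.   60.9 -65.1]
t 8.05 p [0.4618 0.1698 0.2342] yaw_toolx 162.29 z [ 2.e-04  0.e+00 -1.e+00] F [-0.25  0.9  -1.99] M [-0.001  0.049 -0.018] op 0.5523 q [  7.1  19.1 100.   -0.   60.9 -65.1]
tool shift mm [-152.29 -304.38   -5.76]
```

View pics/z6.png

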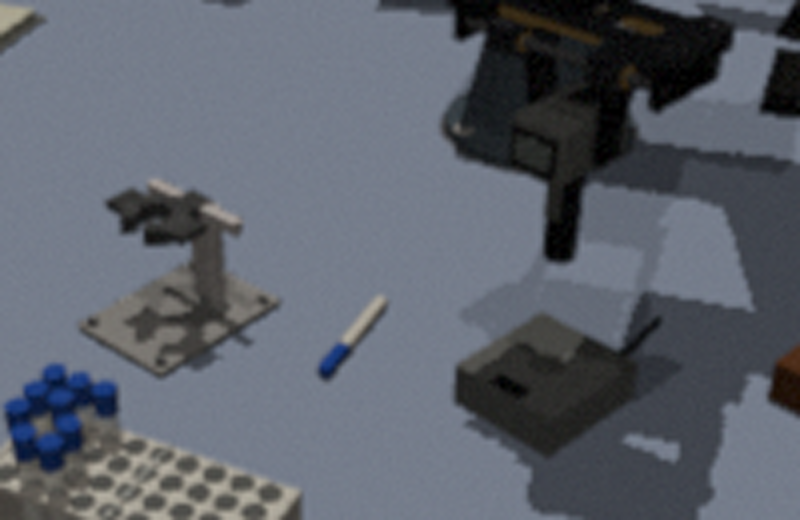

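>>> play_rows(fingers=[230,230,230,230,230,230,230,230,230,230,230,230,230,230,230,230], linear=[[-5,-10,-2],[-15,-30,-4],[-30,-60,-6],[-46,-92,-6],[-62,-124,-6],[-78,-156,-6],[-94,-188,-6],[-110,-220,-6],[-125,-250,-6],[-137,-274,-6],[-146,-291,-6],[-150,-300,-6],[-152,-304,-6],[-152,-304,-6],[-152,-304,-6],[-152,-304,-6]], rot=[[0,0,0],[0,0,-0.5],[0,0,-1],[0,0,-1.5],[0,0,-2],[0,0,-2.5],[0,0,-3],[0,0,-3],[0,0,-3],[0,0,-3],[0,0,-3],[0,0,-3],[0,0,-3],[0,0,-3],[0,0,-3],[0,0,-3]])

```text
time_s: 9.65
position: [0.5142, -0.1648, 0.2401]
tcp_rot: [[-0.968, 0.253, -0.0], [0.253, 0.968, 0.001], [0.001, 0.0, -1.0]]
force: [0.7, 0.1, -3.0]
opening: 0.55
```

```bash
python3 - <<'E'
from h import *
s=S(); im=shot("w7"); s=S(); to(s,(.5143,-.1665,.240)); cv2.imwrite("pics/w7b.png",cv2.convertScaleAbs(im,alpha=1.8))
im=shot("s7","scene");cv2.imwrite("pics/z7.png",cv2.resize(im[110:215,170:270],None,fx=5.5,fy=5.5,interpolation=cv2.INTER_CUBIC))
E
```

```text
t 9.65 p [ 0.5142 -0.1648  0.2401] yaw_toolx 165.37 z [-4.e-04  5.e-04 -1.e+00] F [ 0.72  0.07 -3.03] M [ 0.028  0.03  -0.046] op 0.5504 q [ -29.6   22.5   93.1    0.    64.4 -105. ]
t 9.7 p [ 0.5143 -0.1649  0.2401] yaw_toolx 165.37 z [-2.e-04  3.e-04 -1.e+00] F [-0.21  0.44 -2.28] M [ 0.019  0.025 -0.035] op 0.5484 q [ -29.6   22.5   93.1    0.    64.4 -105. ]
tool shift mm [-0.41 -1.52  0.12]
```

View pics/w7b.png

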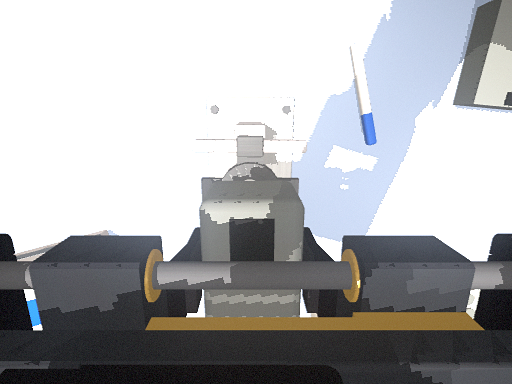

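View pics/z7.png

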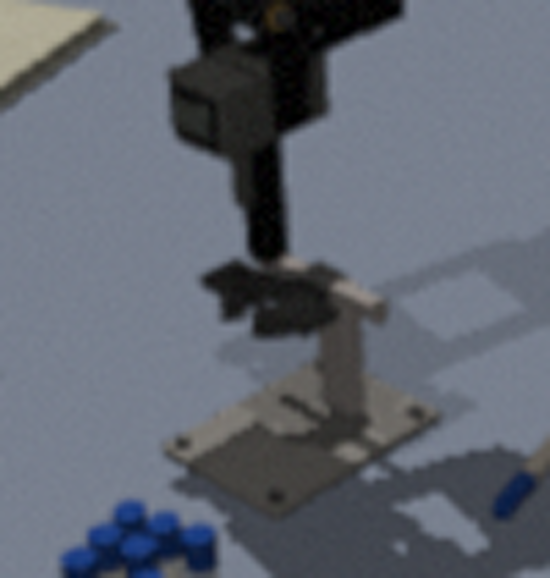

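>>> play_rows(fingers=[230,230,230,230,230,230,230,230], linear=[[-0.4,-1.5,2],[-0.4,-1.5,8],[-0.4,-1.5,15],[-0.4,-1.5,20],[-0.4,-1.5,22],[-0.4,-1.5,22],[-0.4,-1.5,22],[-0.4,-1.5,22]], rot=[[0,0,0],[0,0,0],[0,0,0],[0,0,0],[0,0,0],[0,0,0],[0,0,0],[0,0,0]])

```text
time_s: 10.55
position: [0.5146, -0.1677, 0.2183]
tcp_rot: [[-0.967, 0.254, 0.001], [0.254, 0.967, -0.0], [-0.001, -0.0, -1.0]]
force: [-0.3, 0.6, -2.3]
opening: 0.55
```

```bash
python3 - <<'E'
from h import *
s=S(); to(s,(.5143,-.1665,.214)); im=shot("w8"); cv2.imwrite("pics/z8.png",cv2.convertScaleAbs(cv2.resize(im[60:260,160:350],None,fx=4,fy=3,interpolation=cv2.INTER_CUBIC),alpha=1.3))
E
```

```text
t 10.55 p [ 0.5146 -0.1677  0.2183] yaw_toolx 165.28 z [ 6.e-04 -3.e-04 -1.e+00] F [-0.33  0.6  -2.27] M [ 0.003 -0.005 -0.014] op 0.5496 q [ -29.9   24.1   94.4    0.    61.4 -105.2]
tool shift mm [0.66 1.11 4.3 ]
```

View pics/z8.png

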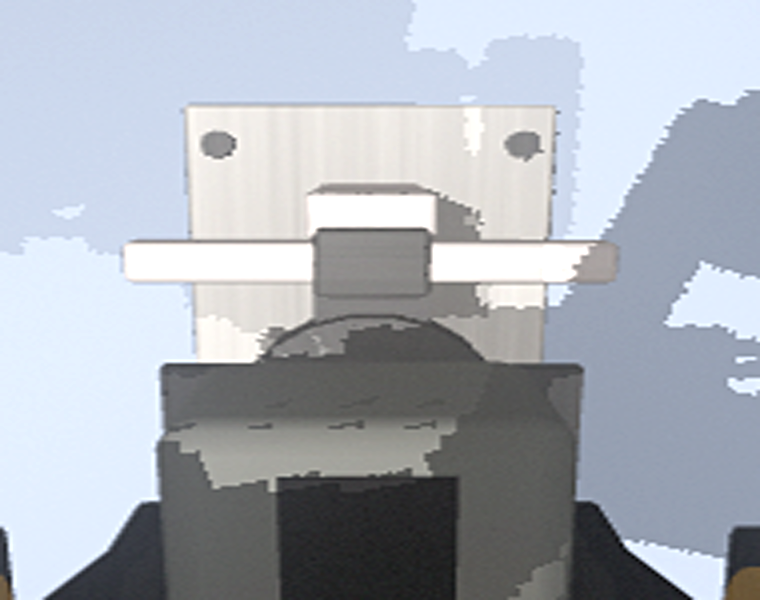

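>>> play_rows(fingers=[230,230,230,230], linear=[[0.6,0.9,0],[0.6,0.9,0],[0.6,0.9,2],[0.6,0.9,2]], rot=[[0,0,0],[0,0,0],[0,0,0],[0,0,0]])

```text
time_s: 11.0
position: [0.5139, -0.1664, 0.2158]
tcp_rot: [[-0.967, 0.254, -0.0], [0.254, 0.967, 0.0], [0.001, 0.0, -1.0]]
force: [0.1, 0.5, -3.7]
opening: 0.548
```

```bash
python3 - <<'E'
from h import *
s=S(); to(s,(.5143,-.1665,.214))
E
```

```text
t 11.0 p [ 0.5139 -0.1664  0.2158] yaw_toolx 165.29 z [-5.e-04  2.e-04 -1.e+00] F [ 0.11  0.53 -3.74] M [0.003 0.039 0.046] op 0.5485 q [ -29.8   24.2   94.7   -0.    61.1 -105.1]
tool shift mm [-0.42  0.04  1.82]
```

Good. Now I'll probe down 3.5 mm in small steps.

>>> play_rows(fingers=[230,230,230,230,230], linear=[[-0.3,0,1],[-0.3,0,2],[-0.3,0,3],[-0.3,0,3.5],[-0.3,0,3.5]], rot=[[0,0,0],[0,0,0],[0,0,0],[0,0,0],[0,0,0]])

```text
time_s: 11.5
position: [0.5143, -0.1666, 0.2124]
tcp_rot: [[-0.967, 0.254, -0.0], [0.254, 0.967, 0.0], [0.0, 0.0, -1.0]]
force: [0.0, -0.7, -2.3]
opening: 0.551
```

```bash
python3 - <<'E'
from h import *
s=S(); to(s,(.5143,-.1665,.208))
E
```

```text
t 11.5 p [ 0.5143 -0.1666  0.2124] yaw_toolx 165.29 z [-2.e-04  1.e-04 -1.e+00] F [ 0.03 -0.74 -2.27] M [-0.007  0.01  -0.051] op 0.5506 q [ -29.8   24.5   94.9   -0.    60.7 -105.1]
tool shift mm [0.04 0.12 4.43]
```

>>> play_rows(fingers=[230,230,230,230,230,230], linear=[[0,0,1],[0,0,2],[0,0,3],[0,0,4],[0,0,4],[0,0,4]], rot=[[0,0,0],[0,0,0],[0,0,0],[0,0,0],[0,0,0],[0,0,0]])

```text
time_s: 12.1
position: [0.5144, -0.1666, 0.2085]
tcp_rot: [[-0.967, 0.254, -0.0], [0.254, 0.967, 0.0], [0.0, 0.0, -1.0]]
force: [-0.9, -1.5, -2.6]
opening: 0.552
```

```bash
python3 - <<'E'
from h import *
s=S(); to(s,(.5143,-.1665,.208))
E
```

```text
t 12.1 p [ 0.5144 -0.1666  0.2085] yaw_toolx 165.29 z [-1.e-04  0.e+00 -1.e+00] F [-0.9  -1.49 -2.59] M [ 0.005 -0.014  0.013] op 0.5519 q [ -29.8   24.8   95.1   -0.    60.1 -105.1]
tool shift mm [0.08 0.1  0.49]
```

>>> play_rows(fingers=[230,230,230,230,230,230,230,230,230,230], linear=[[0,0,2],[0,0,5],[0,0,8],[0,0,11],[0,0,14],[0,0,17],[0,0,20],[0,0,23],[0,0,24],[0,0,24]], rot=[[0,0,0],[0,0,0],[0,0,0],[0,0,0],[0,0,0],[0,0,0],[0,0,0],[0,0,0],[0,0,0],[0,0,0]])

```text
time_s: 13.1
position: [0.5143, -0.1666, 0.1843]
tcp_rot: [[-0.967, 0.254, -0.0], [0.254, 0.967, 0.0], [0.0, 0.0, -1.0]]
force: [0.6, 0.3, -3.3]
opening: 0.548
```

```bash
python3 - <<'E'
from h import *
a=[]
s=S(); to(s,(.5143,-.1665,.184))
im=shot("s9","scene");cv2.imwrite("pics/z9.png",cv2.convertScaleAbs(cv2.resize(im[110:215,170:270],None,fx=5.5,fy=5.5,interpolation=cv2.INTER_CUBIC),alpha=1.6)); S()
E
```

```text
t 13.1 p [ 0.5143 -0.1666  0.1843] yaw_toolx 165.29 z [-4.e-04  2.e-04 -1.e+00] F [ 0.56  0.28 -3.31] M [-0.006 -0.029  0.003] op 0.5479 q [ -29.8   26.7   96.5   -0.    56.8 -105.1]
tool shift mm [-0.01  0.1   0.33]
t 13.15 p [ 0.5144 -0.1667  0.1845] yaw_toolx 165.29 z [-1.e-04  0.e+00 -1.e+00] F [-0.55  0.32 -1.96] M [ 0.     0.056 -0.026] op 0.547 q [ -29.8   26.6   96.5   -0.    56.8 -105.1]
```

View pics/z9.png

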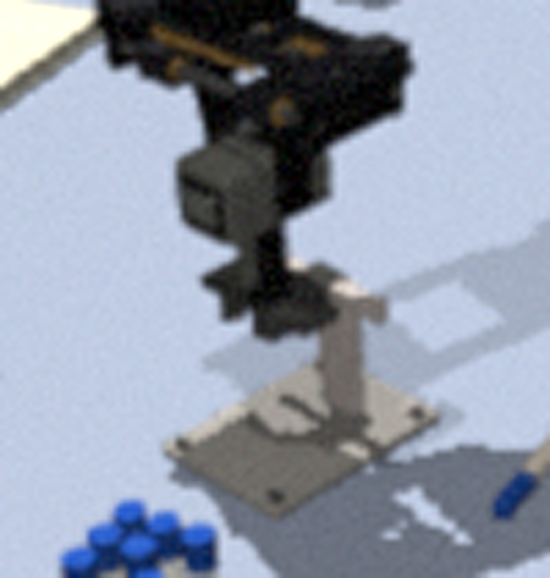

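The handle is in the bore with no load. Before the trigger reaches the gap, I'll feel for the bore walls in y.

>>> play_rows(fingers=[230,230,230,230], linear=[[0,0.6,0],[0,1.2,0],[0,1.2,0],[0,1.2,0]], rot=[[0,0,0],[0,0,0],[0,0,0],[0,0,0]])

```text
time_s: 13.55
position: [0.5147, -0.1654, 0.1847]
tcp_rot: [[-0.967, 0.254, 0.0], [0.254, 0.967, -0.0], [-0.0, -0.0, -1.0]]
force: [-0.3, -0.2, -1.6]
opening: 0.548
```

```bash
python3 - <<'E'
from h import *
s=S(); to(s,(.5143,-.1665,.184)); print("tool F",s['tcp_rot'].T@s['force'])
E
```

```text
t 13.55 p [ 0.5147 -0.1654  0.1847] yaw_toolx 165.29 z [ 2.e-04 -1.e-04 -1.e+00] F [-0.27 -0.23 -1.56] M [ 0.015  0.033 -0.073] op 0.5478 q [ -29.7   26.6   96.5   -0.    56.8 -105. ]
tool shift mm [ 0.15 -1.13  0.65]
tool F [ 0.20704727 -0.2901799   1.56050868]
```

>>> play_rows(fingers=[230,230,230,230,230], linear=[[0,-0.8,0],[0,-1.6,0],[0,-2.4,0],[0,-2.4,0],[0,-2.4,0]], rot=[[0,0,0],[0,0,0],[0,0,0],[0,0,0],[0,0,0]])

```text
time_s: 14.05
position: [0.5141, -0.1679, 0.1846]
tcp_rot: [[-0.967, 0.254, 0.0], [0.254, 0.967, -0.0], [-0.0, 0.0, -1.0]]
force: [0.4, 0.0, -2.0]
opening: 0.549
```

```bash
python3 - <<'E'
from h import *
s=S(); to(s,(.5143,-.1665,.184)); print("tool F",s['tcp_rot'].T@s['force'])
E
```

```text
t 14.05 p [ 0.5141 -0.1679  0.1846] yaw_toolx 165.28 z [ 1.e-04 -0.e+00 -1.e+00] F [ 0.37  0.05 -2.03] M [-0.006  0.042 -0.022] op 0.5489 q [ -29.9   26.6   96.5    0.    56.8 -105.2]
tool shift mm [0.14 1.39 0.57]
tool F [-0.34860466  0.13939561  2.03257943]
```

Both directions are free by 1.2 mm, so the handle is centred to about 0.5 mm. I'll recentre and bring the trigger into the gap.

>>> play_rows(fingers=[230,230,230,230,230,230,230,230,230,230,230,230], linear=[[0,0.7,0],[0,1.3,0],[0,1.3,2],[0,1.3,4],[0,1.3,6],[0,1.3,8],[0,1.3,10],[0,1.3,12],[0,1.3,14],[0,1.3,15],[0,1.3,15],[0,1.3,15]], rot=[[0,0,0],[0,0,0],[0,0,0],[0,0,0],[0,0,0],[0,0,0],[0,0,0],[0,0,0],[0,0,0],[0,0,0],[0,0,0],[0,0,0]])

```text
time_s: 15.25
position: [0.5144, -0.1666, 0.1696]
tcp_rot: [[-0.967, 0.254, 0.0], [0.254, 0.967, -0.0], [-0.0, -0.0, -1.0]]
force: [0.5, 0.8, -1.8]
opening: 0.549
```

```bash
python3 - <<'E'
from h import *
s=S(); to(s,(.5143,-.1665,.129)); print("tool F",s['tcp_rot'].T@s['force'])
E
```

```text
t 15.25 p [ 0.5144 -0.1666  0.1696] yaw_toolx 165.29 z [ 1.e-04 -0.e+00 -1.e+00] F [ 0.47  0.81 -1.77] M [ 0.004 -0.008 -0.   ] op 0.5489 q [ -29.8   27.9   97.3   -0.    54.8 -105.1]
tool shift mm [1.500e-01 3.000e-02 4.056e+01]
tool F [-0.24446849  0.9060145   1.77179246]
```

>>> play_rows(fingers=[230,230,230,230,230,230,230,230,230,230,230,230,230,230], linear=[[0,0,2],[0,0,5],[0,0,8],[0,0,11],[0,0,14],[0,0,17],[0,0,20],[0,0,23],[0,0,26],[0,0,29],[0,0,32],[0,0,35],[0,0,37],[0,0,37]], rot=[[0,0,0],[0,0,0],[0,0,0],[0,0,0],[0,0,0],[0,0,0],[0,0,0],[0,0,0],[0,0,0],[0,0,0],[0,0,0],[0,0,0],[0,0,0],[0,0,0]])

```text
time_s: 16.65
position: [0.5142, -0.1664, 0.1322]
tcp_rot: [[-0.967, 0.254, -0.001], [0.254, 0.967, 0.0], [0.001, 0.0, -1.0]]
force: [0.8, 0.2, -2.9]
opening: 0.548
```

>>> play_rows(fingers=[230,230,230,230,230], linear=[[0,0,1],[0,0,2],[0,0,3],[0,0,3],[0,0,3]], rot=[[0,0,0],[0,0,0],[0,0,0],[0,0,0],[0,0,0]])

```text
time_s: 17.15
position: [0.5144, -0.1665, 0.1296]
tcp_rot: [[-0.967, 0.254, 0.0], [0.254, 0.967, -0.0], [-0.0, -0.0, -1.0]]
force: [0.1, -0.4, -3.5]
opening: 0.547
```

```bash
python3 - <<'E'
from h import *
s=S(); to(s,(.5143,-.1665,.129)); print("tool F",s['tcp_rot'].T@s['force'])
E
```

```text
t 17.15 p [ 0.5144 -0.1665  0.1296] yaw_toolx 165.29 z [ 0. -0. -1.] F [ 0.09 -0.36 -3.52] M [-0.012 -0.019 -0.027] op 0.5474 q [ -29.8   31.3   99.2   -0.    49.4 -105.1]
tool shift mm [0.12 0.01 0.55]
tool F [-0.18017437 -0.32440496  3.51521027]
```

Not in contact yet. I'll keep going down in small steps until the force rises a few newtons.

>>> play_rows(fingers=[230,230,230,230], linear=[[0,0,0.5],[0,0,1],[0,0,1],[0,0,1]], rot=[[0,0,0],[0,0,0],[0,0,0],[0,0,0]])

```text
time_s: 17.55
position: [0.5145, -0.1666, 0.1288]
tcp_rot: [[-0.967, 0.254, 0.0], [0.254, 0.967, -0.0], [-0.0, -0.0, -1.0]]
force: [-1.1, -0.2, -0.3]
opening: 0.55
```

>>> play_rows(fingers=[230,230,230,230], linear=[[0,0,0.5],[0,0,1],[0,0,1],[0,0,1]], rot=[[0,0,0],[0,0,0],[0,0,0],[0,0,0]])

```text
time_s: 17.95
position: [0.5145, -0.1666, 0.1279]
tcp_rot: [[-0.967, 0.254, 0.0], [0.254, 0.967, -0.0], [-0.0, -0.0, -1.0]]
force: [-1.4, 0.2, 3.4]
opening: 0.548
```

```bash
python3 - <<'E'
from h import *
s=S(); to(s,(.5143,-.1665,.129)); print("tool F",s['tcp_rot'].T@s['force'])
E
```

```text
t 17.95 p [ 0.5145 -0.1666  0.1279] yaw_toolx 165.29 z [ 4.e-04 -2.e-04 -1.e+00] F [-1.35  0.18  3.45] M [ 0.187  0.102 -0.006] op 0.5478 q [ -29.8   31.5   99.3    0.    49.2 -105.1]
tool shift mm [ 0.22  0.05 -1.13]
tool F [ 1.34988333 -0.17101175 -3.44631815]
```

Contact: the force rose about 5.7 N, matching the ring's spring (1.3–1.4 mm at 4 N/mm) at the expected height. I'll ease off most of that load, then release.

>>> play_rows(fingers=[230,230,230,230], linear=[[0,0,-0.4],[0,0,-0.7],[0,0,-0.7],[0,0,-0.7]], rot=[[0,0,0],[0,0,0],[0,0,0],[0,0,0]])

```text
time_s: 18.35
position: [0.5145, -0.1666, 0.1282]
tcp_rot: [[-0.967, 0.254, 0.0], [0.254, 0.967, -0.0], [-0.0, -0.0, -1.0]]
force: [-0.4, 0.2, 1.8]
opening: 0.547
```

```bash
python3 - <<'E'
from h import *
s=S(); 
im=shot("s10","scene");cv2.imwrite("pics/z10.png",cv2.convertScaleAbs(cv2.resize(im[110:215,170:270],None,fx=5.5,fy=5.5,interpolation=cv2.INTER_CUBIC),alpha=1.6)); S()
E
```

```text
t 18.35 p [ 0.5145 -0.1666  0.1282] yaw_toolx 165.29 z [ 2.e-04 -1.e-04 -1.e+00] F [-0.36  0.18  1.8 ] M [0.141 0.044 0.062] op 0.5467 q [ -29.8   31.5   99.3    0.    49.2 -105.1]
t 18.4 p [ 0.5145 -0.1666  0.1282] yaw_toolx 165.28 z [ 2.e-04 -1.e-04 -1.e+00] F [0.58 0.59 2.12] M [ 0.055  0.116 -0.001] op 0.5489 q [ -29.8   31.5   99.3    0.    49.3 -105.1]
```

View pics/z10.png

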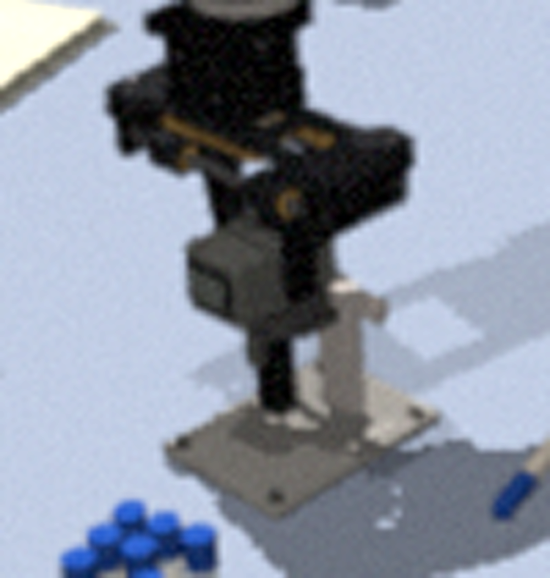

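Seated. Now I'll release it gradually and retreat straight up.

>>> play_rows(fingers=[110,100,85,70,50,30,10,0,0,0], linear=[[0,0,0],[0,0,0],[0,0,0],[0,0,0],[0,0,0],[0,0,0],[0,0,0],[0,0,0],[0,0,0],[0,0,0]], rot=[[0,0,0],[0,0,0],[0,0,0],[0,0,0],[0,0,0],[0,0,0],[0,0,0],[0,0,0],[0,0,0],[0,0,0]])

```text
time_s: 19.4
position: [0.5144, -0.1665, 0.1283]
tcp_rot: [[-0.967, 0.254, 0.0], [0.254, 0.967, -0.0], [-0.0, -0.0, -1.0]]
force: [0.7, 0.0, 0.3]
opening: 0.992
```

```bash
python3 - <<'E'
from h import *
s=S(); im=shot("w11"); cv2.imwrite("pics/w11b.png",cv2.convertScaleAbs(im,alpha=1.6))
E
```

```text
t 19.4 p [ 0.5144 -0.1665  0.1283] yaw_toolx 165.29 z [ 1.e-04 -0.e+00 -1.e+00] F [0.67 0.01 0.33] M [-0.008 -0.059 -0.018] op 0.9918 q [ -29.8   31.5   99.3    0.    49.3 -105.1]
```

View pics/w11b.png

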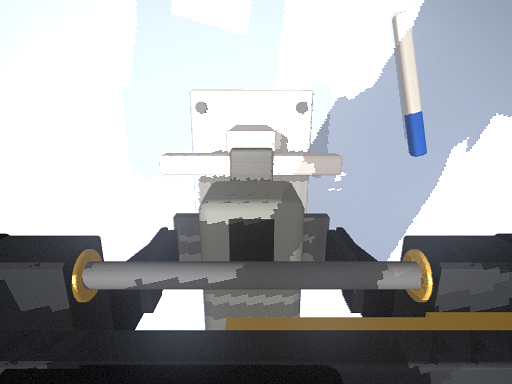

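>>> play_rows(fingers=[0,0,0,0,0,0,0,0,0,0,0], linear=[[0,0,-5],[0,0,-15],[0,0,-30],[0,0,-50],[0,0,-75],[0,0,-100],[-15,0,-120],[-35,0,-130],[-50,0,-130],[-55,0,-130],[-55,0,-130]], rot=[[0,0,0],[0,0,0],[0,0,0],[0,0,0],[0,0,0],[0,0,0],[0,0,0],[0,0,0],[0,0,0],[0,0,0],[0,0,0]])

```text
time_s: 20.55
position: [0.5676, -0.1805, 0.2584]
tcp_rot: [[-0.967, 0.254, -0.0], [0.254, 0.967, 0.0], [0.0, -0.0, -1.0]]
force: [0.1, -0.9, -0.2]
opening: 0.997
```

```bash
python3 - <<'E'
from h import *
s=S(); im=shot("w12"); cv2.imwrite("pics/w12b.png",cv2.resize(im[40:240,160:360],None,fx=3,fy=3,interpolation=cv2.INTER_CUBIC))
im=shot("s12","scene");cv2.imwrite("pics/z12.png",cv2.convertScaleAbs(cv2.resize(im[110:215,170:270],None,fx=5.5,fy=5.5,interpolation=cv2.INTER_CUBIC),alpha=1.6))
E
```

```text
t 20.55 p [ 0.5676 -0.1805  0.2584] yaw_toolx 165.3 z [-2.e-04  0.e+00 -1.e+00] F [ 0.15 -0.92 -0.21] M [-0.051  0.013  0.021] op 0.9972 q [ -28.4   25.7   84.1   -0.    70.2 -103.7]
```

View pics/w12b.png

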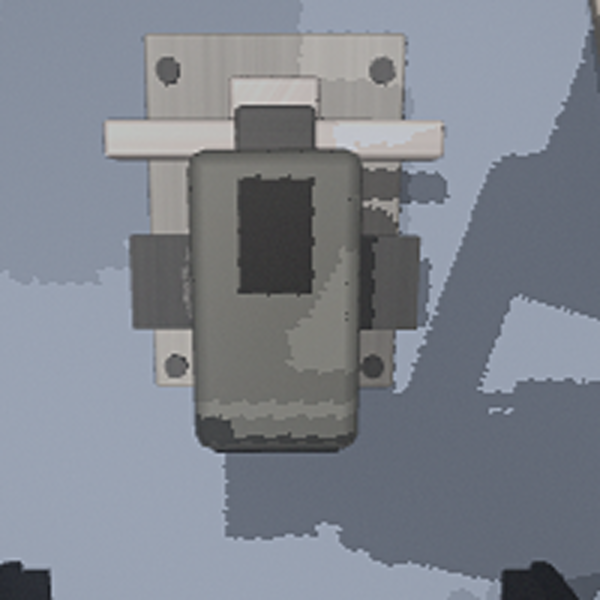

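View pics/z12.png

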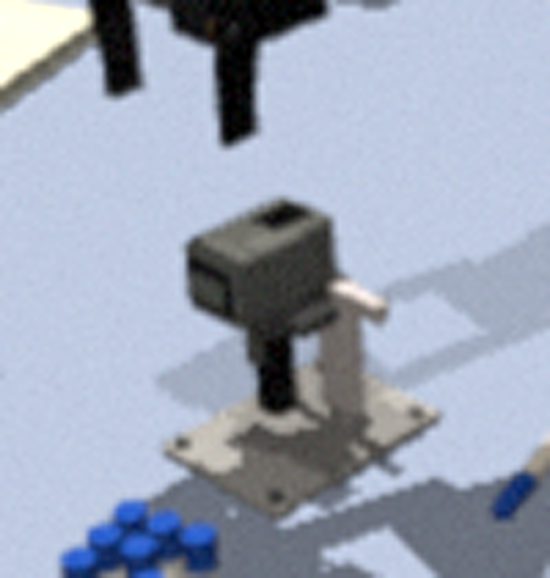

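The scanner hangs level in the ring, square with the holder, and the gripper is clear. I'm handing in.

```bash
python3 - <<'E'
from rig import bot
print(bot.hand_in())
E
```

```text
the job is handed in; nothing more can be done
None
```

The scanner is hanging in the ring holder and the job is handed in after about 20.7 s; no verdict was reported.

- **Finding the ring:** I found the ring in the wrist camera, close to the middle of the crossbar. I confirmed it by touch: with the handle about 30 mm into the bore, it moved freely 1.2 mm to either side. I then lowered the trigger into the gap without any load.
- **Seating:** The head touched the ring at the expected height. The highest reading pressing on the holder was about 6 N, with readings taken only at the end of each short move. I eased that to about 4 N while still holding the scanner, then opened the fingers slowly and backed straight up.
- **Last checks:** The final wrist and scene pictures show the head flat on the ring, the handle through it and the scanner square with the holder. The gripper was about 9 cm clear, with no force beyond sensor noise. The marker and tube rack looked undisturbed in the pictures. I did not check the spray bottle, carton or brown look-alike again, but the arm never came near them at their height.
- **Small disagreements:** The wrist camera read about 1 mm off sideways, and the arm settled 1–2 mm off its target after long moves. I corrected both before inserting.

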